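# Press the flat-headed bushing into the bearing block

### The arm

A 6-joint arm with a two-finger parallel gripper is mounted at the origin on a cart in front of the work surface, level with it; the furniture and walls round the work are solid. World frame = base frame: x ahead of the robot, y to its left, z up, the work surface at z = 0. Lengths are in mm, angles in rad, forces in N, time in s.
With the tool pointing down it reaches from about 350 to 775 mm from the base axis. Payload 7.3 kg.
Tool frame: the origin (TCP) lies midway between the tips of the shut fingers; the grasp point (between the pads) lies 19 mm behind it; z points along the fingers, y is the direction in which the jaws open and shut (so a half turn about z gives the same grasp; the last joint's range is limited). The gripper opens to 92 mm and grips with 3 to 60 N. Pads are 19 mm wide; open, the fingers measure 130 mm over their backs; the gripper's body (75 mm by 190 mm) begins 47 mm behind the grasp point.
Start: joints at [-0.146, 0.342, 1.524, -0, 1.275, -0.146], TCP at [525.019, 0.019, 226.741] pointing down, gripper open.
Joint ranges: [-2.53, 2.53], [-0.77, 2.02], [0.04, 2.7], [-1, 4.14], [0.28, 2.66], [-3.11, 3.11]. Speed limits (rad/s): [2.57, 2.57, 3.14, 3.14, 3.14, 3.14].

### API

Orientations are given as [roll, pitch, yaw] about the fixed x, y, z axes, in that order (R = Rz(yaw) Ry(pitch) Rx(roll)).
In Python, from plant import sensors, imaging, ticket gives the robot as it stands. The module is installed in compiled form; this text tells all that it offers.
- The arm moves only by the tool arm_command, never from a script. Its argument "increments" is one flat list of numbers, 5 for each row, row after row: the closure, from 0 (fully open) to 1 (shut), then the shift along the tool's x, y, z in mm, then the turn about the tool's z in degrees. In form: [hand, dx, dy, dz, spin, hand, dx, dy, dz, spin, ...]. A call has 1 to 20 rows; each row is the pose to reach, as a shift and turn from the pose commanded when the call began, along the tool's axes at that moment; what a row does not reach only later rows make up. A row lasts 1/8 s, in which the tool goes at most 62.5 mm and 10.7 degrees, less where a joint would pass 70% of its speed; a pose out of reach is approached as far as the arm can. A call with a gripper value outside its range is refused whole. The fingers move at their own pace and stop on an object; the grip force is fixed at half the most. Time passes only in rows, so rows that repeat a pose let the fingers close. It gives the time, the measured TCP pose, the force and the opening at its end, in the units of the state.
- sensors.get_obs(): the state, without advancing time (a new reading comes with each control period).
- imaging.capture(name): name is "scene" or "side" or "wrist"; returns the picture (400x640x3 uint8, blue, green, red); there is no depth.
- imaging.calibration(name): a dict with "fx", "fy", "cx", "cy" (pixels), "world_to_cam" (4x4, takes a point from world to camera coordinates); the wrist camera has in their place "hand_eye" (4x4, takes a point from camera to tool coordinates, whose origin is the TCP and whose axes are the flange's). Camera axes: x right, y down, z forward; pixel columns grow to the right and rows downward; lengths in mm; the calibration is good to about 2 mm. A picture is of the moment at which its call begins: read the wrist's pose just before it. calibration takes no time and is no camera call.
- ticket.close_job(): hands the job in, once; it reports no verdict.
The state is a dict: "time": time; "joint_positions": joint angles; "dq": joint speeds; "tau": joint torques, N m; "tool_pos": TCP position; "tcp_rot": TCP orientation; "contact_force": force on the tool from outside, world axes, zero at the start; "moment": the same for the moment, N m; "grip_width": finger opening in mm.
Only numpy, scipy, OpenCV 4.12 (cv2) and the standard library are available. Lean on these libraries where they do the work, as an engineer would, in place of code of your own. Each camera call takes 0.05 s, during which the arm holds its last target. There are 200 camera calls.

### The job

Lift the bronze bushing with the oblong, flat-sided head out of the wooden rack, where fingers can reach only the two ends of its head, and stand it upright on the bench and let go of it. Then take it again the other way, since the bearing block leaves room for fingers only at its flat sides, put its spigot into the block's bore with the head lengthwise between the two cheeks, and press it down past the spring catches until its shoulder sits fully home, flush on the block's face. Leave the round-headed bushing, the screwdriver, the pliers and the roll of tape where they are.

Things in the scene. Friction and masses are not known exactly. Their poses are not given: they have to be found in the camera images.
- flat_bush: Bushing to fit: bronze, about 0.25 kg, 64 mm tall. Round spigot, 34 mm dia, 36 long (foot tapers to 28.6 mm over 11 mm; 30 mm neck, 9 long, under the head); above it an oblong head 60 (x) x 36 (y) x 28 mm, flat-sided, 12 mm hole in top. Origin: centre of the foot, z up, x along the head. Shoulder (head's underside) at z = 36 mm. Starts upright in a rack channel. May be fitted half a turn round.
- round_bush: Bystander: a like bushing with a round head 45 mm in diameter, 64 mm tall, spigot 38 mm in diameter; origin at the centre of its foot, z up. Stands in the rack's other channel.
- rack: Dark wooden rack, fixed: base 100 (x) x 128 x 15 mm; three boards along x, 74 long, 8 thick, tops 76 mm above the bench, at y = -56, 0, 56 mm, make two 48 mm wide channels, open at the x ends and above. A bushing in one has its foot 15 mm above the bench, the oblong head along the channel: fingers have room only at the head's ends. Origin: centre of underside.
- bearing_block: Steel block, fixed: base 150 (x) x 64 x 12 mm with bolt heads to 22 mm at x = +-60 mm; body 90 x 64 mm, its upper face 50 mm above the bench. Two cheeks on the face at its x ends, 64 mm apart, 13 thick, 44 wide (y), tops 96 mm above the bench; between them the face is open to +-y, where alone fingers have room. Origin: centre of underside.
- bore_mouth (a point): Centre of the bore's mouth on the block's face, 50 mm above the bench; axes as the block's (z up, x from cheek to cheek). Bore 35.5 mm dia, 3 mm chamfer, 38 deep. Two sprung balls at +-y, 6 mm down: the spigot must be pushed past them (5 to 20 N; its weight is not enough); they spring into its neck when home. Home: bushing's origin 36 mm below this point, x along this x, either way.
- screwdriver: Bystander: screwdriver with a blue handle, 27 x 180 x 27 mm, lying on the bench; origin at the centre of its underside.
- pliers: Bystander: black-handled pliers, 55 x 185 x 14 mm, lying on the bench; origin at the centre of the underside.
- tape_roll: Bystander: roll of pale tape, 100 x 98 x 25 mm, lying flat on the bench; origin at the centre of its underside.
Not all that is in view belongs to the job. Leave any purple look-alike of the flat_bush alone.

How it is judged (in metres and radians):
On the way:
1. the flat-headed bushing stands upright on the bench (foot within 5 mm of its height, tilt under 0.1 rad), at rest and let go (height (world z) of flat_bush below 0.005 m and angle between flat_bush's own z axis and vertical below 0.1 rad and linear speed of flat_bush below 0.02 m/s and contact force between the fingers and flat_bush below 0.1 N), for 0.2 s.
At the end, for the whole second after the job is handed in: The flat-headed bushing is home in the bearing block: its shoulder within 2 mm of the face (origin at least 34 mm below the bore's mouth), centred within 3 mm, upright within 0.06 rad, its length along the block's x within 0.15 rad either way round, at rest (z of flat_bush in the frame of bore_mouth below -0.034 m and horizontal distance between flat_bush and bore_mouth below 0.003 m and angle between flat_bush's own z axis and vertical below 0.06 rad and angle between the x axis of flat_bush and the x axis of bore_mouth, either way round below 0.15 rad and linear speed of flat_bush below 0.01 m/s); the robot touches nothing.
It fails at once if the round bush is moved more than 30 mm from where it was (distance of round_bush from where it was at the start of the episode above 0.03 m).
It fails at once if the screwdriver is moved more than 30 mm from where it was (distance of screwdriver from where it was at the start of the episode above 0.03 m).
It fails at once if the pliers is moved more than 30 mm from where it was (distance of pliers from where it was at the start of the episode above 0.03 m).
It fails at once if the tape roll is moved more than 30 mm from where it was (distance of tape_roll from where it was at the start of the episode above 0.03 m).
It also fails if it takes over 72 s, if anything falls off the work surface, if the arm or the gripper's body presses on something with over 40 N, if the wrist force passes 120 N, or if a joint passes its speed limit or range.

## Working session

There is one attempt and no reset: what is moved stays moved. The work goes in short steps, Python scripts to look and compute and a tool call to move; the robot and the scene stay as the last step left them, time stands still between calls to the robot, and variables do not carry over. Pictures are saved under pics/ and viewed, about 8 in all and at most 12, crops included, and the job is handed in when it is done.

Besides the shell and the picture viewer there is one more tool, called after "Call:" in YAML: its name, and indented under it one key for each argument. arm_command: Moves the arm, as the interface text tells. Its arguments: {"type":"object","properties":{"increments":{"type":"array","items":{"type":"number"}}},"required":["increments"]}

```bash
mkdir -p pics
cat > h.py <<'E'
import numpy as np, cv2
from plant import sensors, imaging, ticket
from scipy.spatial.transform import Rotation as R
def cam(name, obs=None):
    c=imaging.calibration(name); K=np.array([[c['fx'],0,c['cx']],[0,c['fy'],c['cy']],[0,0,1.]])
    if name=='wrist':
        o=obs or sensors.get_obs(); T=np.eye(4); T[:3,:3]=R.from_euler('xyz',o['tcp_rot']).as_matrix(); T[:3,3]=o['tool_pos']
        W=np.linalg.inv(T@np.array(c['hand_eye']))
    else: W=np.array(c['world_to_cam'])
    return K,W
def ray(name,px,z,obs=None):
    K,W=cam(name,obs); Ci=np.linalg.inv(W); d=Ci[:3,:3]@np.linalg.inv(K)@np.array([px[0],px[1],1.]); o=Ci[:3,3]
    return (o+d*(z-o[2])/d[2]).round(1)
def proj(name,P,obs=None):
    K,W=cam(name,obs); P=np.atleast_2d(P); c=P@W[:3,:3].T+W[:3,3]; p=c@K.T; return (p[:,:2]/p[:,2:]).round(1)
E
python3 - <<'E'
from h import *
o=sensors.get_obs();print(o)
a=imaging.capture('scene');b=imaging.capture('side');c=imaging.capture('wrist')
for n,i in zip('abc',(a,b,c)):cv2.imwrite(f'pics/{n}0.png',i)
for n in('scene','side','wrist'):K,W=cam(n,o);print(n,K[0,0],np.linalg.inv(W).round(2))
E
```

```text
{'time': 0.0, 'joint_positions': array([-1.46005056e-01,  3.42741305e-01,  1.52502066e+00,  4.42669989e-06,
        1.27539955e+00, -1.46000386e-01]), 'dq': array([ 2.26577817e-04, -5.48784962e-04,  2.36959584e-03, -5.99682516e-05,
        5.08230452e-04, -2.60338738e-04]), 'tau': array([ 7.61924657e-04, -4.31245601e+01, -2.44219762e+01,  7.17750052e-02,
        5.59406646e-02, -1.04314388e-04]), 'tool_pos': array([5.24590696e+02, 8.11542921e-02, 2.26034051e+02]), 'tcp_rot': array([-3.14004110e+00, -2.32429725e-04,  1.57079018e+00]), 'contact_force': array([-0.09024112,  0.06487186, -0.41983079]), 'moment': array([-0.00361443,  0.01110102,  0.0067529 ]), 'grip_width': 91.75429302794173}
scene 500.39796639989237 [[-4.3000e-01 -4.1000e-01  8.1000e-01 -7.3741e+02]
 [-9.0000e-01  2.0000e-01 -3.8000e-01  6.1328e+02]
 [-0.0000e+00 -8.9000e-01 -4.6000e-01  7.9554e+02]
 [ 0.0000e+00  0.0000e+00  0.0000e+00  1.0000e+00]]
side 463.1342390604735 [[ 9.4000e-01 -1.7000e-01  2.9000e-01  1.7071e+02]
 [-3.3000e-01 -5.4000e-01  7.7000e-01 -9.9410e+02]
 [ 2.0000e-02 -8.2000e-01 -5.7000e-01  8.1021e+02]
 [ 0.0000e+00  0.0000e+00  0.0000e+00  1.0000e+00]]
wrist 291.43166085753944 [[ 1.0000e+00  0.0000e+00 -0.0000e+00  5.2494e+02]
 [-0.0000e+00 -9.6000e-01 -2.7000e-01  7.1810e+01]
 [-0.0000e+00  2.7000e-01 -9.6000e-01  3.8341e+02]
 [ 0.0000e+00  0.0000e+00  0.0000e+00  1.0000e+00]]
```

View pics/a0.png

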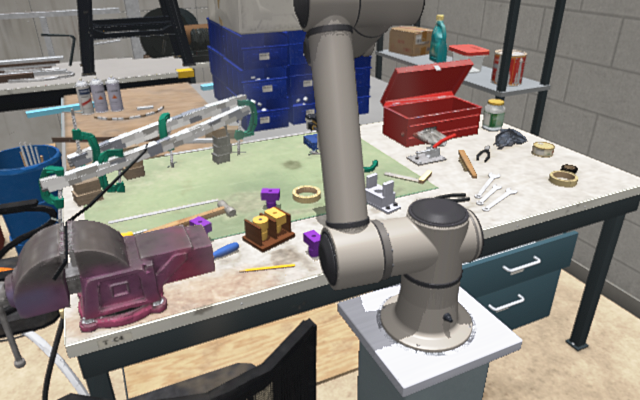

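View pics/b0.png

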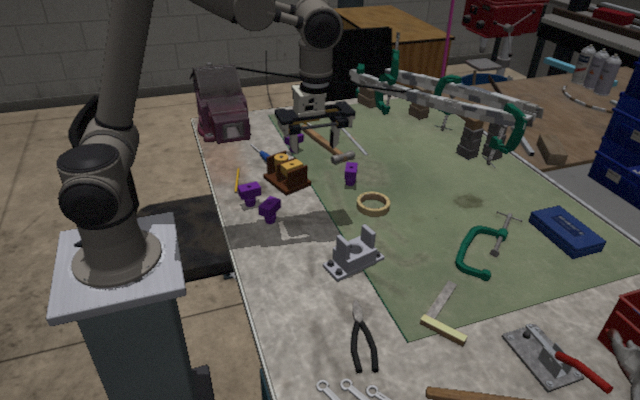

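The side view shows the rack with two bronze bushings at about (280,160) and (293,168). Purple look-alikes stand at (250,190), (270,208), (350,172) and (293,138). The block is at (355,255), the tape at (373,204) and the pliers at (363,345). The bushing at (293,168) looks oblong, so I'll check it in enlarged crops.

Run:
```python
from h import *
b=cv2.imread('pics/b0.png');a=cv2.imread('pics/a0.png')
x=cv2.resize(b[130:230,230:330],None,fx=4,fy=4,interpolation=cv2.INTER_CUBIC)
y=cv2.resize(b[215:290,310:410],None,fx=4,fy=4,interpolation=cv2.INTER_CUBIC)
z=cv2.resize(a[180:260,230:330],None,fx=4,fy=4,interpolation=cv2.INTER_CUBIC)
w=np.zeros((600,800,3),np.uint8); w[:400,:400]=x; w[:300,400:]=y;w[300:600,400:]=z[:300]
cv2.imwrite('pics/crop1.png',w)
```

```text
(no output)
```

View pics/crop1.png

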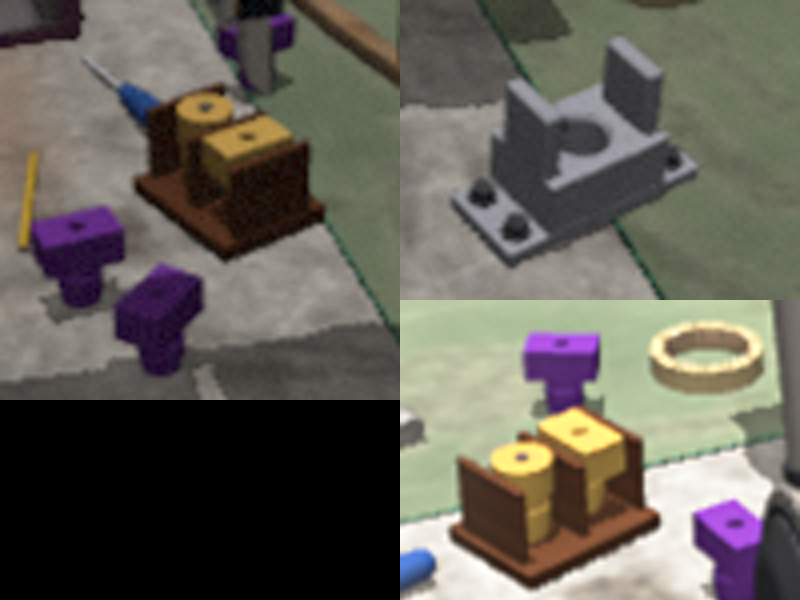

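Run:
```python
from h import *
s=lambda x,y:(230+x/4,130+y/4)
print('bush hole side',ray('side',s(248,136),79),'scene',ray('scene',(275,212.75),79), 'round',ray('side',s(206,107),79))
for c in [(203,137),(268,118),(292,132),(218,155)]:print(ray('side',s(*c),79))
t=lambda x,y:(310+(x-400)/4,215+y/4)
print('bore',ray('side',t(583,137),50))
print('rack base',[ray('side',s(*c),15) for c in [(135,182),(226,252),(323,208)]])
print('block base',[ray('side',t(*c),12) for c in [(452,198),(513,260),(695,165)]])
print('purple',[ray('side',p,64) for p in [s(77,228),s(163,285),s(258,33),(350,166)]], 'tape',ray('side',(373,204),20))
print('pliers',[ray('side',p,10) for p in [(357,312),(357,368),(374,368)]],'screw',[ray('side',p,13) for p in [s(85,62),s(150,110)]])
```

```text
bush hole side [518.2 179.8  79. ] scene [513.1 182.3  79. ] round [499.6 232.1  79. ]
[484.9 188.6  79. ]
[540.9 201.2  79. ]
[552.2 175.4  79. ]
[488.5 159.9  79. ]
bore [ 563.3 -213.8   50. ]
rack base [array([441.7, 241. ,  15. ]), array([483.1, 123.8,  15. ]), array([572.8, 159.4,  15. ])]
block base [array([ 482.4, -202. ,   12. ]), array([ 498.8, -263.9,   12. ]), array([ 640.5, -221.9,   12. ])]
purple [array([370.1, 117. ,  64. ]), array([411.1,  29.4,  64. ]), array([583.4, 366.1,  64. ]), array([694.4, 138. ,  64. ])] tape [706.3 -14.9  20. ]
pliers [array([ 502.9, -367.6,   10. ]), array([ 446. , -498.9,   10. ]), array([ 477.9, -509.7,   10. ])] screw [array([448.5, 451.7,  13. ]), array([482.4, 352. ,  13. ])]
```

Call:
arm_command:
  increments: [0, 60, -3, 10, -6, 0, 120, -6, 20, -12, 0, 181, -9, 40, -19, 0, 181, -9, 40, -19, 0, 181, -9, 40, -19, 0, 181, -9, 40, -19]

```text
time: 0.9
tool_pos: [516.5, 179.7, 187.2]
tcp_rot: [3.141, 0.0, 1.9]
contact_force: [0.9, -0.5, -0.5]
grip_width: 91.8
```

Run:
```python
from h import *
o=sensors.get_obs();print(o['tool_pos'],o['tcp_rot'],np.degrees(o['tcp_rot'][2]));np.save('o1.npy',o,allow_pickle=True)
c=imaging.capture('wrist');cv2.imwrite('pics/w1.png',c)
P=[[516,181,79]];print(proj('wrist',P,o))
u,v=proj('wrist',P,o)[0].astype(int);print(u,v)
x0,y0=max(u-100,0),max(v-75,0);x0=min(x0,440);y0=min(y0,250);print(x0,y0)
cv2.imwrite('pics/w1c.png',cv2.resize(c[y0:y0+150,x0:x0+200],None,fx=4,fy=4,interpolation=cv2.INTER_CUBIC))
```

```text
[516.53886596 179.73223178 187.16184372] [3.14085206e+00 4.34248182e-04 1.90017763e+00] 108.87215859930906
[[320.5 198. ]]
320 198
220 123
```

View pics/w1c.png

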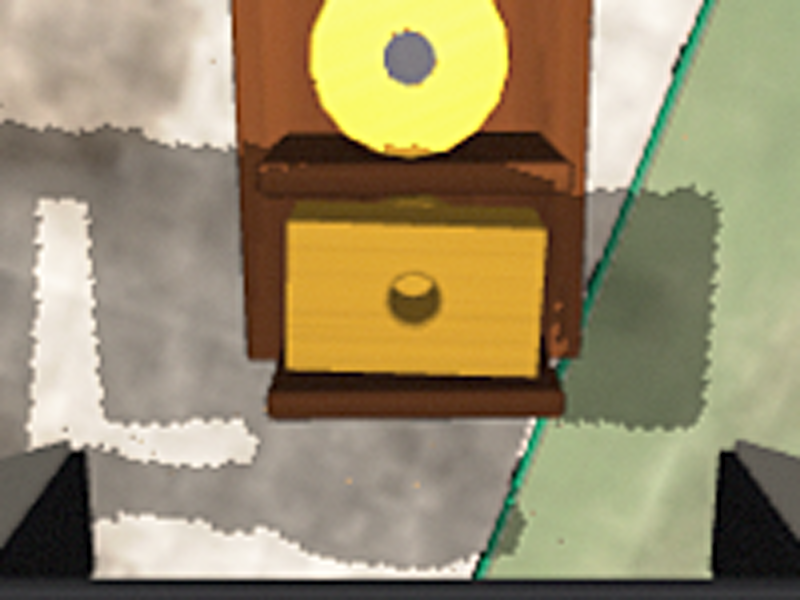

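```bash
cat >> h.py <<'E'
def tool(o,P):
    T=R.from_euler('xyz',o['tcp_rot']).as_matrix(); return (T.T@(np.asarray(P)-o['tool_pos'])).round(1)
E
python3 - <<'E'
from h import *
o=np.load('o1.npy',allow_pickle=True).item()
C=[ray('wrist',(220+x/4,123+y/4),79,o) for x,y in [(288,222),(546,229),(540,377),(286,372)]]
C=np.array(C);m=C.mean(0);print(C,m,ray('wrist',(220+413/4,123+298/4),79,o))
for a,b in((0,1),(3,2),(3,0),(2,1)):
  d=C[b]-C[a];print(np.linalg.norm(d),np.degrees(np.arctan2(d[1],d[0])))
print(tool(o,m))
B=[ray('wrist',(220+x/4,123+y/4),15,o) for x,y in [(249,358),(582,357)]];d=B[1]-B[0];print('rack base',B,np.degrees(np.arctan2(d[1],d[0])),np.linalg.norm(d))
E
```

```text
[[485.  190.1  79. ]
 [542.  207.8  79. ]
 [553.5 173.6  79. ]
 [495.4 155.1  79. ]] [518.975 181.65   79.   ] [518.3 182.3  79. ]
59.68492271922617 17.25094388478501
60.97425686304018 17.662334728982973
36.512463625452604 106.54894085497129
36.08171281965424 108.58559469711211
[  1.1   2.8 108.2]
rack base [array([484.4, 133.4,  15. ]), array([577.8, 165.6,  15. ])] 19.021824886679095 98.79473670191139
```

The flat bush is at about (518.5,182), yaw 17.5°, confirmed by its oblong top at crop (415,299). The round one is next to it at (410,58). I'll descend onto the head's ends.

Call:
arm_command:
  increments: [0, 1.5, 2.5, 50, 1, 0, 1.5, 2.5, 95, 1, 0, 1.5, 2.5, 125, 1, 0, 1.5, 2.5, 143, 1, 0, 1.5, 2.5, 143, 1, 1, 1.5, 2.5, 143, 1, 1, 1.5, 2.5, 143, 1, 1, 1.5, 2.5, 143, 1, 1, 1.5, 2.5, 143, 1, 1, 1.5, 2.5, 143, 1, 1, 1.5, 2.5, 143, 1]

```text
time: 2.33
tool_pos: [518.2, 183.3, 44.2]
tcp_rot: [3.141, 0.0, 1.885]
contact_force: [-1.2, -0.0, 5.5]
grip_width: 59.9
```

Call:
arm_command:
  increments: [1, 0, 0, -10, 0, 1, 0, 0, -40, 0, 1, 0, 0, -80, 0, 1, 0, 0, -110, 0, 1, -30, -6, -110, 0, 1, -75, -16, -110, 0, 1, -120, -26, -110, 0, 1, -165, -35, -110, 0, 1, -200, -42, -105, 0, 1, -200, -42, -75, 0, 1, -200, -42, -45, 0, 1, -200, -42, -15, 0, 1, -200, -42, -5, 0, 1, -200, -42, -5, 0, 1, -200, -42, -5, 0]

```text
time: 4.2
tool_pos: [540.6, -20.0, 50.0]
tcp_rot: [3.14, 0.001, 1.885]
contact_force: [0.7, -0.3, -1.9]
grip_width: 60.0
```

Call:
arm_command:
  increments: [1, 0, 0, 10, 0, 1, 0, 0, 16, 0, 1, 0, 0, 19, 0, 1, 0, 0, 20, 0, 1, 0, 0, 20, 0]

```text
time: 4.82
tool_pos: [539.5, -19.9, 29.2]
tcp_rot: [-3.141, -0.0, 1.885]
contact_force: [-2.9, 0.4, 4.4]
grip_width: 59.9
```

The bench is carrying the load. Next I'll release, rise, turn a quarter and look.

Call:
arm_command:
  increments: [0, 0, 0, 20, 0, 0, 0, 0, 20, 0, 0, 0, 0, 20, 0, 0, 0, 0, 20, 0, 0, 0, 0, -20, 0, 0, 0, 0, -70, 0, 0, 0, 0, -120, 10, 0, 0, 0, -140, 20, 0, 0, 0, -140, 30, 0, 0, 0, -140, 40, 0, 0, 0, -140, 50, 0, 0, 0, -140, 60, 0, 0, 0, -140, 70, 0, 0, 0, -140, 80, 0, 0, 0, -140, 90, 0, 0, 0, -140, 90, 0, 0, 0, -140, 90]

```text
time: 6.95
tool_pos: [539.8, -19.9, 169.0]
tcp_rot: [3.141, -0.0, 0.318]
contact_force: [0.5, 0.4, 0.4]
grip_width: 91.7
```

Run:
```python
from h import *
o=sensors.get_obs();print(o['time'],o['tool_pos'],o['tcp_rot'],o['joint_positions'],o['grip_width']);np.save('o2.npy',o,allow_pickle=True)
c=imaging.capture('wrist');cv2.imwrite('pics/w2.png',c);cv2.imwrite('pics/b2.png',imaging.capture('side'))
u,v=proj('wrist',[[540,-20,64]],o)[0].astype(int);print(u,v)
x0=int(np.clip(u-100,0,440));y0=int(np.clip(v-75,0,250));print(x0,y0)
cv2.imwrite('pics/w2c.png',cv2.resize(c[y0:y0+150,x0:x0+200],None,fx=4,fy=4,interpolation=cv2.INTER_CUBIC))
```

```text
6.95 [539.78630203 -19.93441756 168.9961513 ] [ 3.14135611e+00 -3.92558866e-04  3.17571313e-01] [-1.78817886e-01  4.21697400e-01  1.57042092e+00 -2.30584631e-05
  1.14901649e+00  1.07441661e+00] 91.68930347856269
318 201
218 126
```

View pics/w2c.png

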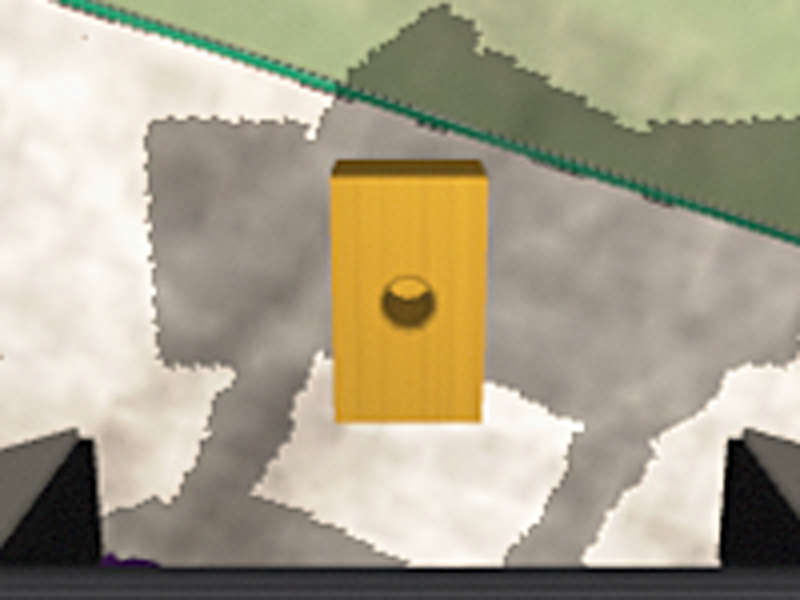

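The bush stands upright and free, with its hole at crop (408,302) and its head aligned with the tool. I'll survey the bore with the empty gripper before regrasping.

Call:
arm_command:
  increments: [0, -10, 48, 0, 0, 0, -20, 96, 0, 0, 0, -30, 144, 0, 1, 0, -39, 191, 0, 2, 0, -39, 191, 0, 2, 0, -39, 191, 0, 2, 0, -39, 191, 0, 2, 0, -39, 191, 0, 2]

```text
time: 8.05
tool_pos: [561.8, -212.6, 169.0]
tcp_rot: [3.142, -0.0, 0.281]
contact_force: [0.2, -0.5, 0.1]
grip_width: 91.6
```

Run:
```python
from h import *
o=sensors.get_obs();print(o['time'],o['tool_pos'],o['tcp_rot'],o['joint_positions']);np.save('o3.npy',o,allow_pickle=True)
c=imaging.capture('wrist');cv2.imwrite('pics/w3.png',c)
u,v=proj('wrist',[[563.3,-213.8,50]],o)[0].astype(int);print(u,v)
x0=int(np.clip(u-100,0,440));y0=int(np.clip(v-75,0,250));print(x0,y0)
cv2.imwrite('pics/w3c.png',cv2.resize(c[y0:y0+150,x0:x0+200],None,fx=4,fy=4,interpolation=cv2.INTER_CUBIC))
```

```text
8.05 [ 561.80995704 -212.55945033  168.95871939] [ 3.14152285e+00 -1.74065782e-04  2.81003384e-01] [-4.89275718e-01  5.27479087e-01  1.39159214e+00  7.56587211e-05
  1.22234789e+00  8.00491404e-01]
319 197
219 122
```

View pics/w3c.png

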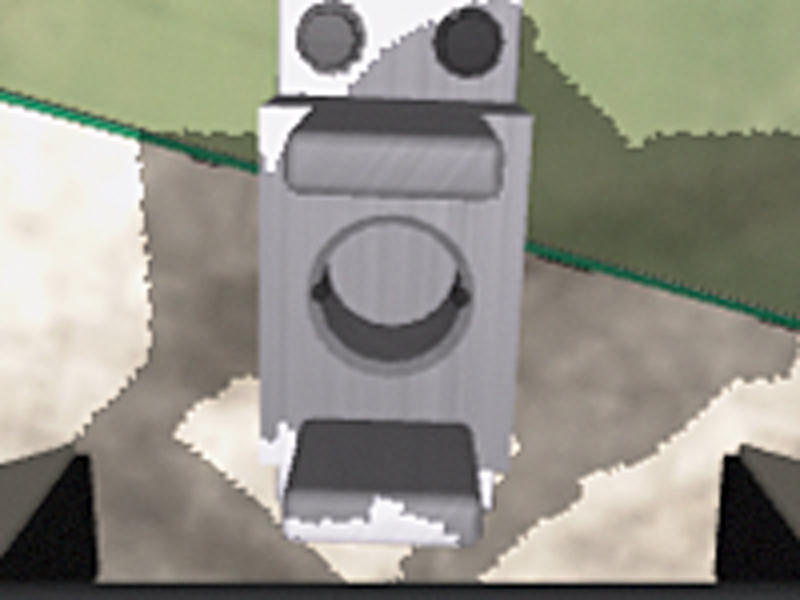

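Run:
```python
from h import *
o2=np.load('o2.npy',allow_pickle=True).item();o=np.load('o3.npy',allow_pickle=True).item()
f2=lambda x,y:(218+x/4,126+y/4); f=lambda x,y:(219+x/4,122+y/4)
print('bush tool', [tool(o2,ray('wrist',f2(*p),64,o2)) for p in [(408,302)]], tool(o2,np.mean([ray('wrist',f2(*p),64,o2) for p in [(330,177),(488,177),(482,422),(334,422)]],axis=0)))
b=ray('wrist',f(391,295.5),50,o);print('bore',b,tool(o,b))
for n,p,q,z in [('balls',(319,291),(461,296),44),('bolts',(330,38),(468,42),22),('c1',(286,190),(500,195),96),('c2',(304,422),(466,424),96),('c2b',(285,535),(460,545),96)]:
  P,Q=ray('wrist',f(*p),z,o),ray('wrist',f(*q),z,o);d=Q-P;print(n,np.degrees(np.arctan2(d[1],d[0]))+90,np.linalg.norm(d),((P+Q)/2).round(1))
for n,p,q,z in [('left',(260,160),(260,430),50),('right',(527,200),(519,420),50)]:
  P,Q=ray('wrist',f(*p),z,o),ray('wrist',f(*q),z,o);d=P-Q;print(n,np.degrees(np.arctan2(d[1],d[0])),np.linalg.norm(d),((P+Q)/2).round(1))
```

```text
bush tool [array([  0.3,   1.7, 105. ])] [1.00e-01 1.90e+00 1.05e+02]
bore [ 563.5 -210.6   50. ] [  2.1  -1.4 119. ]
balls 14.03624346792651 35.45870838031189 [ 562.4 -210.6   44. ]
bolts 14.393592968490395 34.99857139941571 [ 621.4 -195.9   22. ]
c1 14.688786773318327 42.59201803155138 [ 595.5 -202.4   96. ]
c2 15.299317032819772 34.1087965193731 [ 548.  -214.2   96. ]
c2b 12.496011044437395 37.8977571895752 [ 521.3 -219.    96. ]
left 14.158365726003561 68.27393353249828 [ 553.7 -180.    50. ]
right 15.650131920895916 55.97517306806661 [ 568.2 -243.    50. ]
```

Call:
arm_command:
  increments: [0, 8, -48, 0, 0, 0, 16, -96, 0, -1, 0, 24, -144, 0, -2, 0, 32, -189.5, 0, -2, 0, 32, -189.5, 20, -2, 0, 32, -189.5, 60, -2, 0, 32, -189.5, 100, -2, 0, 32, -189.5, 120, -2, 0, 32, -189.5, 129, -2, 0, 32, -189.5, 129, -2, 0, 32, -189.5, 129, -2, 1, 32, -189.5, 129, -2, 1, 32, -189.5, 129, -2, 1, 32, -189.5, 129, -2, 1, 32, -189.5, 129, -2, 1, 32, -189.5, 129, -2, 1, 32, -189.5, 129, -2, 1, 32, -189.5, 129, -2]

```text
time: 10.35
tool_pos: [540.2, -22.6, 39.7]
tcp_rot: [-3.141, 0.0, 0.314]
contact_force: [-0.3, 0.6, 0.2]
grip_width: 36.3
```

Call:
arm_command:
  increments: [1, 0, 0, -15, 0, 1, 0, 0, -50, 0, 1, 0, 0, -90, 0, 1, 0, 0, -110, 0, 1, 0, 0, -110, 0, 1, 0, 0, -110, 0]

```text
time: 11.1
tool_pos: [539.5, -22.6, 149.0]
tcp_rot: [-3.141, 0.001, 0.314]
contact_force: [0.2, -0.3, -3.1]
grip_width: 36.7
```

Run:
```python
from h import *
o=sensors.get_obs();print(o['time'],o['tool_pos'],o['tcp_rot'],o['contact_force'],o['moment']);np.save('o4.npy',o,allow_pickle=True)
c=imaging.capture('wrist');cv2.imwrite('pics/w4.png',c)
P=[o['tool_pos']+[0,0,24]];u,v=proj('wrist',P,o)[0].astype(int);print(proj('wrist',P,o))
x0=int(np.clip(u-80,0,480));y0=int(np.clip(v-60,0,280));print(x0,y0)
cv2.imwrite('pics/w4c.png',cv2.resize(c[y0:y0+120,x0:x0+160],None,fx=5,fy=5,interpolation=cv2.INTER_CUBIC))
```

```text
11.1 [539.54720668 -22.57728071 149.044819  ] [-3.14097093e+00  1.26907208e-03  3.14201832e-01] [ 0.17815219 -0.28632934 -3.10061001] [-0.04011089  0.09848644 -0.00717639]
[[316.5 269.9]]
236 209
```

View pics/w4c.png

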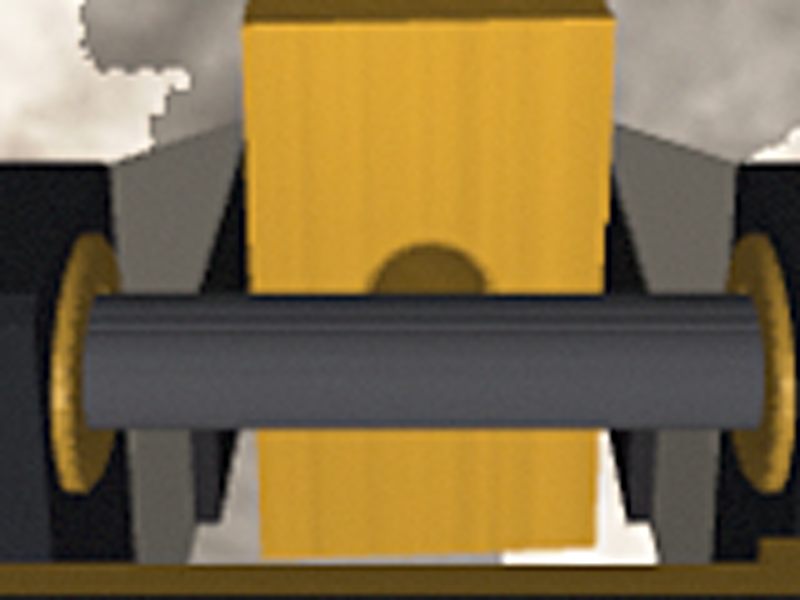

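Run:
```python
from h import *
o=np.load('o4.npy',allow_pickle=True).item();z=o['tool_pos'][2]+24.3
C=np.array([ray('wrist',(236+x/5,209+y/5),z,o) for x,y in [(246,22),(613,18),(596,547),(262,557)]])
print([tool(o,c) for c in C],tool(o,C.mean(0)),C.mean(0))
h=np.array([ray('wrist',(236+x/5,209+y/5),z,o) for x,y in [(375,292),(490,292),(431,242)]]);print('hole',[tool(o,c) for c in h])
for a,b in((0,1),(3,2),(3,0),(2,1)):
  d=C[b]-C[a];print(np.linalg.norm(d),np.degrees(np.arctan2(d[1],d[0])))
```

```text
[array([ 30.3, -14.8, -24.3]), array([ 30.7,  20.3, -24.3]), array([-28.7,  20.5, -24.2]), array([-30. , -15.2, -24.2])] [  0.6   2.7 -24.3] [540.95  -24.975 173.3  ]
hole [array([  1.6,  -2.8, -24.3]), array([  1.6,   8.8, -24.3]), array([  7.1,   2.8, -24.3])]
35.133032889290966 -71.41033747701374
35.746328482796685 -70.04428151593416
60.24657666623057 17.68307886696151
59.38787755089415 18.25189583707855
```

Run:
```python
from h import *
o=np.load('o3.npy',allow_pickle=True).item();f=lambda x,y:(219+x/4,122+y/4)
g=cv2.imread('pics/w3.png')[:,:,::-1].mean(2)
for c in (313,316,319): print([int(v) for v in g[160:175,c]],[int(v) for v in g[222:262,c]])
for y in(190,192,195,486,490,494): print(y,tool(o,ray('wrist',f(385,y),96,o)))
```

```text
[169, 166, 158, 155, 156, 157, 157, 157, 149, 125, 116, 142, 173, 164, 167] [153, 153, 152, 157, 146, 80, 71, 75, 76, 75, 75, 76, 75, 77, 75, 75, 76, 77, 78, 76, 74, 74, 78, 131, 212, 250, 250, 247, 244, 242, 240, 237, 232, 229, 222, 202, 219, 230, 227, 224]
[166, 165, 165, 163, 159, 157, 153, 150, 145, 130, 113, 131, 176, 173, 168] [155, 153, 152, 156, 145, 81, 71, 75, 75, 76, 75, 73, 77, 77, 80, 78, 76, 78, 76, 75, 77, 74, 76, 99, 152, 234, 250, 244, 243, 240, 236, 233, 231, 228, 221, 201, 208, 227, 225, 221]
[171, 165, 161, 157, 155, 155, 152, 148, 147, 131, 117, 133, 172, 168, 169] [150, 151, 150, 153, 143, 88, 69, 75, 74, 75, 75, 78, 76, 76, 75, 76, 76, 75, 76, 76, 75, 75, 79, 104, 125, 177, 245, 221, 184, 248, 238, 233, 232, 233, 229, 206, 208, 228, 226, 188]
190 [35.6 -2.  73. ]
192 [35.2 -2.  73. ]
195 [34.6 -2.  73. ]
486 [-28.1  -2.3  73. ]
490 [-29.   -2.3  73. ]
494 [-29.9  -2.4  73. ]
```

Using the offsets seen by the same camera, I'll carry the bush over the bore and stop just above the cheeks.

Call:
arm_command:
  increments: [1, -9, 46, 0, 0, 1, -18, 92, 0, 0, 1, -27, 138, 0, 1, 1, -37, 184.3, 0, 3.5, 1, -37, 184.3, 0, 3.5, 1, -37, 184.3, 20, 3.5, 1, -37, 184.3, 40, 3.5, 1, -37, 184.3, 46, 3.5, 1, -37, 184.3, 46, 3.5, 1, -37, 184.3, 46, 3.5]

```text
time: 12.4
tool_pos: [562.4, -209.3, 104.5]
tcp_rot: [3.141, -0.001, 0.253]
contact_force: [-0.2, 0.5, -2.9]
grip_width: 35.8
```

Run:
```python
from h import *
o=sensors.get_obs();print(o['time'],o['tool_pos'],o['tcp_rot'],o['contact_force']);np.save('o5.npy',o,allow_pickle=True)
c=imaging.capture('wrist');cv2.imwrite('pics/w5.png',c)
P=[o['tool_pos']+[0,0,24]];u,v=proj('wrist',P,o)[0].astype(int)
x0,y0=240,200;print(u,v)
x0=220
cv2.imwrite('pics/w5c.png',cv2.resize(c[190:340,220:420],None,fx=4,fy=4,interpolation=cv2.INTER_CUBIC))
```

```text
12.4 [ 562.44546246 -209.29422197  104.46536083] [ 3.14078399e+00 -1.01421071e-03  2.53472173e-01] [-0.16060236  0.49373645 -2.88562982]
316 270
```

View pics/w5c.png

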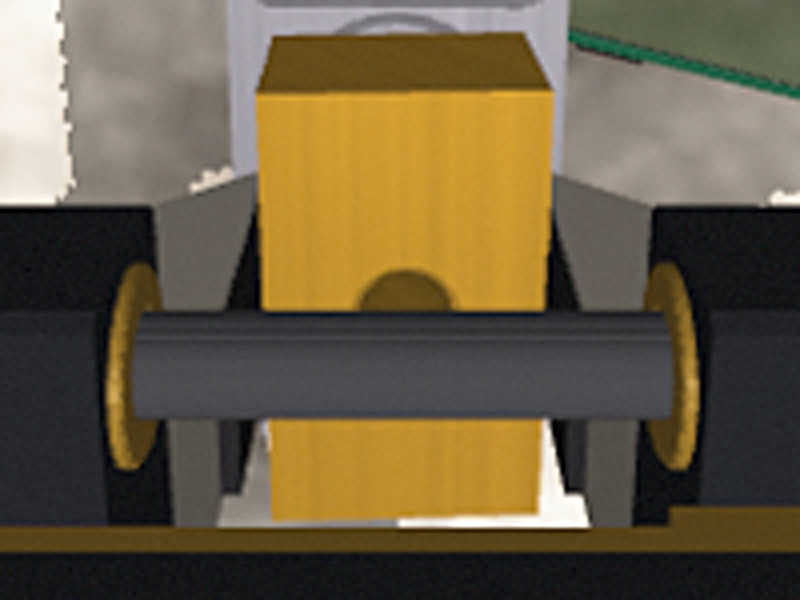

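The block edges (crop 230/568) and the head are aligned, and the bore arc centre is at about 396, within 1 mm or so. I'll lower between the cheeks and check the force.

Call:
arm_command:
  increments: [1, 0, 0, 4, 0, 1, 0, 0, 8, 0, 1, 0, 0, 12, 0, 1, 0, 0, 12, 0]

```text
time: 12.95
tool_pos: [561.7, -209.3, 91.2]
tcp_rot: [-3.141, 0.001, 0.253]
contact_force: [-0.7, -0.1, -3.2]
grip_width: 36.2
```

Call:
arm_command:
  increments: [1, 0, 0, 4, 0, 1, 0, 0, 7, 0, 1, 0, 0, 10, 0, 1, 0, 0, 12, 0, 1, 0, 0, 12, 0]

```text
time: 13.58
tool_pos: [562.1, -209.6, 79.7]
tcp_rot: [3.141, -0.0, 0.253]
contact_force: [0.6, -1.9, -2.3]
grip_width: 35.6
```

Call:
arm_command:
  increments: [1, 0, 0, 2, 0, 1, 0, 0, 4, 0, 1, 0, 0, 6, 0, 1, 0, 0, 6, 0]

```text
time: 14.08
tool_pos: [562.6, -209.4, 74.6]
tcp_rot: [3.141, -0.002, 0.253]
contact_force: [1.0, -0.2, 4.0]
grip_width: 35.6
```

Call:
arm_command:
  increments: [1, 0, 0, 2, 0, 1, 0, 0, 4, 0, 1, 0, 0, 6, 0, 1, 0, 0, 8, 0, 1, 0, 0, 8, 0]

```text
time: 14.7
tool_pos: [562.6, -209.2, 66.1]
tcp_rot: [3.141, -0.002, 0.253]
contact_force: [1.9, 0.4, 1.5]
grip_width: 36.3
```

Call:
arm_command:
  increments: [1, 0, 0, 2, 0, 1, 0, 0, 5, 0, 1, 0, 0, 8, 0, 1, 0, 0, 10, 0, 1, 0, 0, 11, 0, 1, 0, 0, 11, 0]

```text
time: 15.45
tool_pos: [561.7, -209.2, 54.1]
tcp_rot: [-3.141, 0.001, 0.253]
contact_force: [1.1, -0.0, -1.9]
grip_width: 36.0
```

Call:
arm_command:
  increments: [1, 0, 0, 1, 0, 1, 0, 0, 2, 0, 1, 0, 0, 2, 0, 1, 0, 0, 2, 0]

```text
time: 15.95
tool_pos: [561.8, -209.1, 53.4]
tcp_rot: [-3.141, 0.0, 0.253]
contact_force: [-2.4, 1.9, 6.0]
grip_width: 35.8
```

Contact reads 6 N at the expected home height. I'll release, rise, shut the fingers and press on the top of the head to be sure.

Call:
arm_command:
  increments: [0, 0, 0, 0, 0, 0, 0, 0, 0, 0, 0, 0, 0, 0, 0, 0, 0, 0, 0, 0, 0, 0, 0, -20, 0, 0, 0, 0, -60, 0, 1, 0, 0, -60, 0, 1, 0, 0, -60, 0, 1, 0, 0, -60, 0, 1, 0, 0, -60, 0, 1, 0, 0, -60, 0, 1, 0, 0, -60, 0, 1, 0, 0, -60, 0, 1, 0, 0, -45, 0, 1, 0, 0, -35, 0, 1, 0, 0, -32, 0]

```text
time: 17.95
tool_pos: [561.3, -209.0, 83.2]
tcp_rot: [-3.14, 0.002, 0.253]
contact_force: [0.2, 0.3, 0.1]
grip_width: 0.9
```

Call:
arm_command:
  increments: [1, 0, 0, 2, 0, 1, 0, 0, 4, 0, 1, 0, 0, 6, 0, 1, 0, 0, 7, 0, 1, 0, 0, 7.5, 0, 1, 0, 0, 7.5, 0]

```text
time: 18.7
tool_pos: [562.1, -209.4, 78.2]
tcp_rot: [3.141, -0.001, 0.253]
contact_force: [-2.3, 1.3, 6.2]
grip_width: 0.4
```

Call:
arm_command:
  increments: [1, 0, 0, 1, 0, 1, 0, 0, 2, 0, 1, 0, 0, 3, 0, 1, 0, 0, 3, 0]

```text
time: 19.2
tool_pos: [562.3, -209.5, 78.0]
tcp_rot: [3.14, -0.002, 0.253]
contact_force: [-8.5, 3.5, 23.5]
grip_width: 0.2
```

The head top stays at 78.0 under 23 N, so it is seated. I'll retreat and look.

Call:
arm_command:
  increments: [1, 0, 0, -5, 0, 1, 0, 0, -45, 0, 1, 0, 0, -90, 0, 1, -20, 0, -90, 0, 1, -20, 0, -90, 0, 1, -20, 0, -90, 0]

```text
time: 19.95
tool_pos: [542.7, -214.2, 163.7]
tcp_rot: [-3.141, 0.0, 0.253]
contact_force: [0.2, 0.9, 0.4]
grip_width: 0.9
```

Run:
```python
from h import *
o=sensors.get_obs();print(o['time'],o['tool_pos'],o['contact_force']);np.save('o6.npy',o,allow_pickle=True)
c=imaging.capture('wrist');b=imaging.capture('side');cv2.imwrite('pics/w6.png',c)
w=np.zeros((600,800,3),np.uint8)
w[:300,:400]=cv2.resize(c[130:280,220:420],(400,300),interpolation=cv2.INTER_CUBIC)
w[:300,400:]=cv2.resize(b[215:290,310:410],(400,300),interpolation=cv2.INTER_CUBIC)
w[300:,:480]=cv2.resize(b[100:400,200:440],(480,600))[:300]
w[300:,480:]=cv2.resize(b[290:400,310:430],(320,293))[:300] if 0 else cv2.resize(b[290:400,310:430],(320,300))
cv2.imwrite('pics/w6c.png',w)
```

```text
19.95 [ 542.7467358  -214.22368471  163.65643481] [0.21692519 0.90692642 0.37460442]
```

View pics/w6c.png

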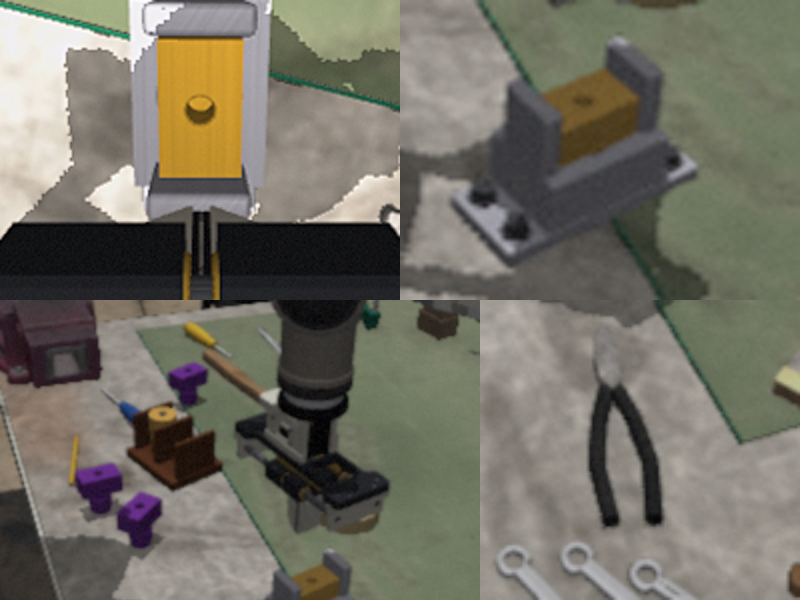

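The head sits flush and lengthwise between the cheeks (side crop about (590,110)). The round bush, screwdriver and pliers are where they were, and the gripper is clear. I'll hand in the job.

```bash
python3 -c "
from plant import ticket; print(ticket.close_job())"
```

```text
the job is handed in; nothing more can be done
None
```

The flat-headed bushing is home in the bearing block, and I handed the job in at about 20 s of the 72 s. No verdict was reported.

**What I did:** I lifted the bushing from the rack by its head ends and stood it on the bench at about (540, -20). I let go, took it again across its flat sides, lowered it into the bore and pushed it past the catches. Then I released it and pressed on the head top with shut fingers.

**Last checks:**
- **Seating:** the head top held at z = 78.0 mm under about 23 N, which is the expected height when home. The last pictures show the head flush and lengthwise between the cheeks, with the gripper clear.
- **Bystanders:** the round bushing, screwdriver and pliers looked unmoved. The gripper hid most of the tape roll in the last view, but no move went near it.

**Slips and disagreements:**
- **Release on the bench:** I commanded 20 mm further down by mistake while opening the fingers. The next picture showed the bushing upright and free, but I did not read the force during that move.
- **Wrist camera:** its calibration was about 2.5 mm off sideways. I corrected for this by sighting the bushing in the jaws with the same camera.
- **Side camera:** its bore position was about 5 mm from the position I used. It misplaced the bushing in the rack by about 3.5 mm the same way.

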